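# Log the reagent and start a touch-free reading

### The job

Show the bench camera which reagent was used by pointing at the red-capped vial in the blue tray: hold the fingertips about two centimetres straight above the middle of its cap for three seconds; then push the meter's black sliding light cover fully shut with the fingertips, and last hold the fingertips about two centimetres straight above the middle of the meter's green start disc for three seconds. Do not touch any vial or either disc, and do not bring the fingertips down close over the other two caps or the yellow zero disc. Leave the flask and the wash bottle standing where they are.

Things in the scene. Friction and masses are not known exactly. Their poses are not given: they have to be found in the camera images.
- red_cap (a point): Point at the centre of the top of the red cap of a loose amber glass vial (the one to point at): vial 28 mm across, 64 mm tall in all, cap 26 mm across and 16 mm tall. It stands upright on the tray's floor, so the point is about 68 mm above the bench; vials are about 58 mm apart, and any vial may stand in any compartment. z up.
- white_cap (a point): Point at the centre of the top of the white cap of a loose amber glass vial (leave alone): vial 28 mm across, 64 mm tall in all, cap 26 mm across and 16 mm tall. It stands upright on the tray's floor, so the point is about 68 mm above the bench; vials are about 58 mm apart, and any vial may stand in any compartment. z up.
- black_cap (a point): Point at the centre of the top of the black cap of a loose amber glass vial (leave alone): vial 28 mm across, 64 mm tall in all, cap 26 mm across and 16 mm tall. It stands upright on the tray's floor, so the point is about 68 mm above the bench; vials are about 58 mm apart, and any vial may stand in any compartment. z up.
- start_top (a point): Point at the centre of the top of the green start disc of the meter, a flat touch-free proximity sensor with a small white dot in its middle, 28 mm across, standing 3 mm above the meter's deck (point 83 mm above the bench). z up. It is the disc nearer the meter's sloping screen; the yellow one is 73 mm further to +x of the meter.
- zero_top (a point): Point at the centre of the top of the yellow zero disc of the meter, a flat touch-free proximity sensor with a small white dot in its middle, 28 mm across, standing 3 mm above the meter's deck (point 83 mm above the bench). z up.
- meter: White meter fixed to the bench, 180 mm (x) by 230 mm (y); origin: centre of its underside. Sloping blue screen panel at its -x side; behind it a level deck 80 mm above the bench, x from -30 to 90 mm. Light cover near the deck's -y end, the two discs near its +y end (y = 90 mm). Turned up to 0.3 rad; stands left or right of the robot's centre line.
- light_cover (a joint): How far the sliding light cover is open, in m: 0 fully shut over the black sample well, grows as the cover slides along the meter's +y; 0.055 is the stop. It starts 30 to 50 mm open and shuts when pushed along the meter's -y, against about 2 N of friction and no spring, up to a hard stop; it stays where it is left.
- cover_push (a point): Middle of the face to push: the +y face (meter's +y) of the ridge on the black light cover, 99 mm above the bench. Cover: plate 56 x 56 mm, top 10 mm above the deck; ridge along its +y edge 50 mm long (meter's x), 12 mm thick, its top 109 mm above the bench. Clear deck, 58 mm or more, lies between this face and the discs' edges. Two rails 6 mm high, 61 mm apart, flank the cover.
- tray: Open blue tray fixed to the bench, 90 mm (x) by 180 mm (y), 30 mm high, walls 4 mm, floor 4 mm, three compartments in a row along its y, one vial in each. Origin: centre of its underside.
- flask_mid (a point): Stoppered conical glass flask, loose, 76 mm across its foot and 138 mm tall; the point is on its axis 60 mm above its foot. Leave it.
- bottle_mid (a point): White wash bottle with red cap and spout, loose, 66 mm across and 182 mm tall, its spout reaching 54 mm to its +y; the point is on its axis 80 mm above its foot. Leave it.
- start_disc: The green start disc itself (origin: centre of its underside, on the deck).
- zero_disc: The yellow zero disc itself (origin: centre of its underside, on the deck).
- vial_red: The red-capped vial itself (origin: centre of its underside).
- vial_white: The white-capped vial itself (origin: centre of its underside).
- vial_black: The black-capped vial itself (origin: centre of its underside).

How it is judged:
By the outcome, as a careful person would: the job done as asked, in the order asked, and still so for the second after the job is handed in, with the robot touching nothing.
It also fails if it takes over 54 s, if anything falls off the work surface, if the arm or the gripper's body presses on something with over 40 N, if the wrist force passes 120 N, or if a joint passes its speed limit or range.

### The arm

A 6-joint arm with a two-finger parallel gripper is mounted at the origin on the work surface. World frame = base frame: x ahead of the robot, y to its left, z up, the work surface at z = 0. Lengths are in m, angles in rad, forces in N, time in s.
With the tool pointing down it reaches from about 0.375 to 0.975 m from the base axis. Payload 3.8 kg.
Tool frame: the origin (TCP) lies at the very end of the fingers, on their centre line; the grasp point (between the pads) lies 19 mm behind it (bot.grip_point_offset is the distance from the TCP to the grasp point, in m); z points along the fingers, x is the direction in which the jaws open and shut, and the axes are right-handed (so a half turn about z gives the same grasp; the last joint's range is limited). The gripper opens to 85 mm and grips with 20 to 120 N. Pads are 22 mm wide; open, the fingers measure 114 mm over their backs; the gripper's body (76 mm by 85 mm) begins 54 mm behind the grasp point. The pads swing forward as they close: fully open they stand 13 mm farther back than shut.
Start: joints at [-0.037, 0.264, 1.604, -0, 1.274, -0.037], TCP at [0.675, -0, 0.231] pointing down, gripper open.
Joint ranges: [-2.63, 2.63], [-0.94, 2.18], [0.31, 2.57], [-1.31, 4.45], [0, 2.66], [-2.55, 2.55]. Speed limits (rad/s): [2.57, 2.57, 3.14, 3.14, 3.14, 3.14].

### API

Orientations are given as a rotation vector (axis times angle).
In Python, from workcell import bot, read_camera gives the robot as it stands.
- The arm moves only by the tool arm_command, never from a script. Its argument "rows" is a list of rows, each an object with "delta_rot": the turn, a rotation vector about the tool's x, y, z in rad, a list of three; "xyz": the shift along the tool's x, y, z in m, a list of three; "gripper": the finger opening in m, from 0 to 0.0854. A call has 1 to 12 rows; each row shifts and turns the commanded pose from where the row before left it, along the tool's axes as they then stand; what a row does not reach is not made up. A row lasts 1/10 s, in which the tool goes at most 50 mm and 8.59 degrees, less where a joint would pass 70% of its speed; a pose out of reach is approached as far as the arm can. A call is refused whole if a number of a shift passes 0.05 or a number of a turn 0.15, either way. A call with a gripper value outside its range is refused whole. The fingers move at their own pace and stop on an object; "force" is the grip in N (left out, the last holds). Time passes only in rows, so rows that do not move let the fingers close. It gives the time, the measured TCP pose, the force and the opening at its end, in the units of the state.
- bot.read_state(): the state, without advancing time (a new reading comes with each control period).
- read_camera(name): name is "scene" or "side" or "wrist"; returns a dict with "pixels" (480x640x3 uint8, red, green, blue), "range_z" (480x640 float32, m along the optical axis (not along the pixel's ray), 0 where there is no reading), "intrinsics" (3x3 intrinsics, pixels), "camera_from_world" (4x4, takes a point from world to camera coordinates). Camera axes: x right, y up, looking along -z (the intrinsics and any distortion apply to the point x, -y, -z); pixel columns grow to the right and rows downward; lengths in m; the calibration is good to about 2 mm. A picture is of the moment at which its call begins.
- bot.finish_job(): hands the job in, once; it reports no verdict.
The state is a dict: "time": time; "q": joint angles; "joint_vel": joint speeds; "joint_torque": joint torques, N m; "tool_pos": TCP position; "tcp_rot": TCP orientation; "wrist_force": force on the tool from outside, world axes, zero at the start; "torque": the same for the moment, N m; "width": opening from 0.0 (shut) to 1.0 (fully open).
Only numpy, scipy, OpenCV 4.12 (cv2) and the standard library are available. Lean on these libraries where they do the work, as an engineer would, in place of code of your own. Each camera call takes 0.05 s, during which the arm holds its last target.

## Working session

There is one attempt and no reset: what is moved stays moved. The work goes in short steps, Python scripts to look and compute and a tool call to move; the robot and the scene stay as the last step left them, time stands still between calls to the robot, and variables do not carry over. Pictures are saved under pics/ and viewed, and the job is handed in when it is done.

Besides the shell and the picture viewer there is one more tool, called after ">>>" by a JSON object that holds its "fn" and its "kwargs". arm_command: Moves the arm, as the interface text tells. Its arguments: {"type":"object","properties":{"rows":{"type":"array","items":{"type":"object","properties":{"delta_rot":{"type":"array","items":{"type":"number"}},"xyz":{"type":"array","items":{"type":"number"}},"gripper":{"type":"number"}}}},"force":{"type":"number"}},"required":["rows"]}

```bash
mkdir -p pics; ls
cat > h.py <<'E'
import numpy as np,cv2
from workcell import bot,read_camera
def snap(n,f):
    c=read_camera(n); cv2.imwrite(f'pics/{f}.png',c['pixels'][:,:,::-1]); np.savez(f'{f}.npz',**c); return c
def ray(c,uv):
    K=c['intrinsics'];T=c['camera_from_world'];R=T[:3,:3];t=T[:3,3]
    d=np.linalg.inv(K)@np.array([uv[0],uv[1],1.]); d=d*[1,-1,-1]
    return -R.T@t, R.T@d
def onz(c,uv,z):
    o,d=ray(c,uv); return o+d*(z-o[2])/d[2]
def proj(c,p):
    T=c['camera_from_world'];q=T[:3,:3]@np.array(p)+T[:3,3];q=q*[1,-1,-1];u=c['intrinsics']@q;return u[:2]/u[2]
E
python3 - <<'E'
from h import *
for n in ['scene','side','wrist']:
    c=snap(n,n+'0'); print(n,ray(c,(320,240)))
print(bot.read_state())
E
```

```text
pics
scene (array([ 1.04011348, -0.06831019,  0.68165291]), array([-0.60213693,  0.08432247, -0.79407325]))
side (array([0.49654338, 0.67135222, 0.9558035 ]), array([ 0.07793589, -0.61211408, -0.78696974]))
wrist (array([0.67397062, 0.06852913, 0.37314068]), array([-0.0013491 , -0.27071893, -0.96265871]))
{'time': 0.15, 'q': array([-3.68577622e-02,  2.64626436e-01,  1.60509079e+00,  1.72841361e-05,
        1.27371594e+00, -3.69134856e-02]), 'joint_vel': array([ 0.00143375, -0.00282344, -0.00350188,  0.00138697, -0.00107763,
       -0.00012967]), 'joint_torque': array([-4.44535381e-04, -5.15905774e+01, -3.67958951e+01, -2.06692371e-04,
        8.09489022e-03,  2.50629785e-05]), 'tool_pos': array([6.74412515e-01, 5.40747818e-05, 2.30200345e-01]), 'tcp_rot': array([-3.14150694e+00, -7.95564540e-05,  2.88806803e-03]), 'wrist_force': array([-0.08039764,  0.09460606, -0.07470526]), 'torque': array([-0.01215502,  0.02676378,  0.03359097]), 'width': 1.0040349663629142}
```

View pics/scene0.png

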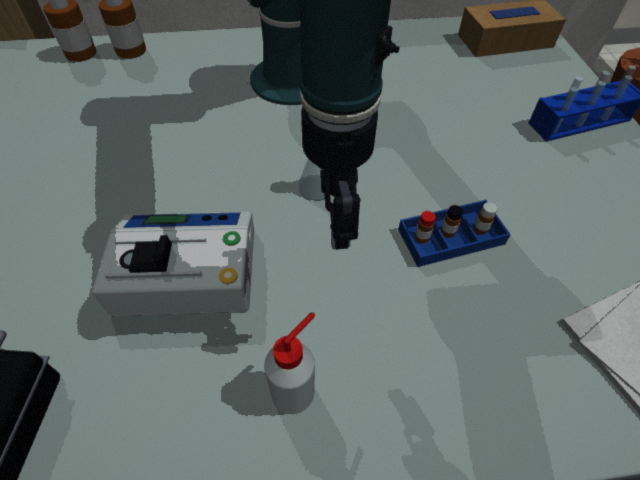

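View pics/side0.png

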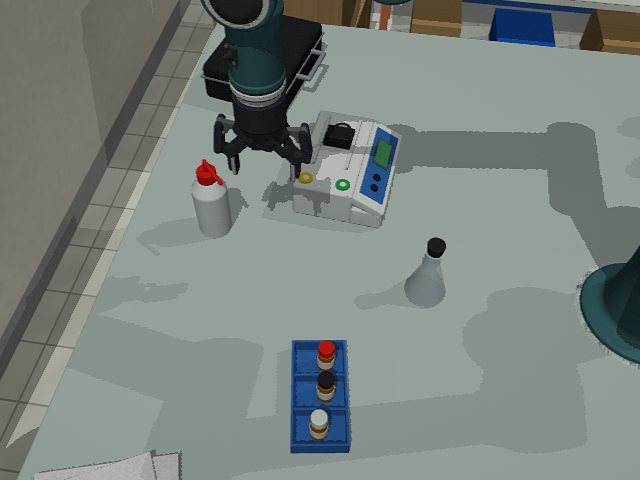

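View pics/wrist0.png

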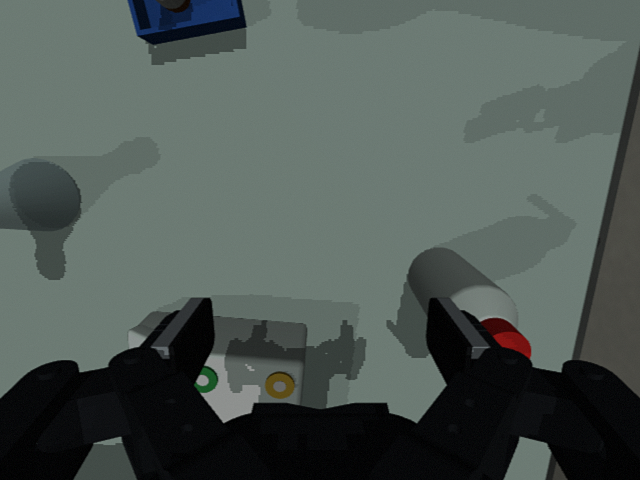

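The scene view shows the meter at left: green disc (232,238), yellow (229,275), cover (150,256). It also shows the tray with red (428,217), black (454,212) and white (487,210) caps, and the bottle at (290,370). In the side view the red cap is at (326,348), green disc (343,184), yellow (306,178), flask (425,280) and bottle (212,205). Next I'll measure these.

```bash
cat > m.py <<'E'
from h import *
def cloud(c):
    K=c['intrinsics'];T=c['camera_from_world'];z=c['range_z'];v,u=np.mgrid[:480,:640]
    p=np.stack([(u-K[0,2])/K[0,0]*z,-(v-K[1,2])/K[1,1]*z,-z],-1)
    P=(p-T[:3,3])@T[:3,:3]; P[z==0]=np.nan; return P
E
python3 - <<'E'
from m import *
for n in ['scene','side']:
    c=dict(np.load(n+'0.npz')); P=cloud(c); hsv=cv2.cvtColor(c['pixels'],cv2.COLOR_RGB2HSV);H,S,V=cv2.split(hsv)
    ok=np.isfinite(P[...,0]);print(n)
    def rep(name,m,zp):
        m=m&ok
        nn,lab,st,ce=cv2.connectedComponentsWithStats(m.astype(np.uint8))
        for i in range(1,nn):
            if st[i,4]>25:
                q=P[lab==i];x0,y0,w,h=st[i,:4]
                print(name,st[i,4],ce[i].round(1),'med',np.median(q,0).round(4),'min',q.min(0).round(3),'max',q.max(0).round(3),'ray@',onz(c,(x0+(w-1)/2,y0+(h-1)/2),zp).round(4))
    z=P[...,2]; inw=(P[...,0]>.3)&(P[...,0]<1)&(abs(P[...,1])<.5)
    rep('red',((H<6)|(H>174))&(S>200)&(V>80)&inw&(z<.1),.068)
    captop=(abs(z-.068)<.004)&inw&(P[...,1]>.05)
    rep('captop',captop,.068)
    rep('green',(H>50)&(H<75)&(S>140)&inw&(z<.1),.083)
    rep('yel',(H>16)&(H<30)&(S>140)&inw&(z<.1),.083)
    rep('ridge',(V<60)&(z>.1)&(z<.115)&inw,.109)
    rep('ridgeall',(V<60)&(z>.083)&(z<.115)&inw&(P[...,1]<-.1),.109)
    rep('flask/bottle',(z>.115)&(z<.2)&inw&(V>60),.13)
    rep('tray',(H>105)&(H<125)&(S>150)&(z<.05)&inw&(P[...,1]>0),.03)
E
```

```text
scene
red 107 [428.  216.5] med [0.5473 0.1929 0.0682] min [0.536 0.182 0.065] max [0.557 0.204 0.073] ray@ [0.5472 0.1928 0.068 ]
captop 137 [489.5 207.6] med [0.5406 0.3087 0.0679] min [0.527 0.297 0.064] max [0.553 0.322 0.071] ray@ [0.5404 0.308  0.068 ]
captop 138 [455.1 210.4] med [0.5387 0.2449 0.068 ] min [0.527 0.233 0.064] max [0.551 0.259 0.071] ray@ [0.5396 0.2447 0.068 ]
captop 140 [427.6 216.3] med [0.5469 0.1923 0.068 ] min [0.533 0.18  0.064] max [0.558 0.205 0.071] ray@ [0.5472 0.1928 0.068 ]
green 168 [165.4 218.5] med [ 0.494  -0.2635  0.0679] min [ 0.48  -0.293  0.06 ] max [ 0.507 -0.233  0.075] ray@ [ 0.5074 -0.2583  0.083 ]
green 107 [231.3 238.3] med [ 0.5659 -0.1488  0.0835] min [ 0.551 -0.161  0.081] max [ 0.577 -0.136  0.086] ray@ [ 0.5636 -0.1485  0.083 ]
yel 160 [227.8 275.3] med [ 0.6368 -0.1547  0.0836] min [ 0.623 -0.169  0.081] max [ 0.649 -0.142  0.086] ray@ [ 0.6356 -0.1556  0.083 ]
ridge 261 [161.4 249.5] med [ 0.5928 -0.2517  0.109 ] min [ 0.564 -0.262  0.1  ] max [ 0.614 -0.245  0.113] ray@ [ 0.5931 -0.2516  0.109 ]
ridgeall 1179 [150.8 255.7] med
[... 1729 characters left out ...]
0.109 ]
ridgeall 149 [288.9  68. ] med [ 0.7231 -0.4782  0.089 ] min [ 0.71  -0.5    0.083] max [ 0.738 -0.436  0.096] ray@ [ 0.7146 -0.4435  0.109 ]
ridgeall 585 [338.4 136.4] med [ 0.5841 -0.2535  0.0919] min [ 0.555 -0.313  0.083] max [ 0.615 -0.241  0.113] ray@ [ 0.5824 -0.2493  0.109 ]
flask/bottle 854 [207.2 181.5] med [ 0.7953 -0.0591  0.138 ] min [ 0.76  -0.095  0.115] max [ 0.831 -0.035  0.186] ray@ [ 0.7987 -0.0776  0.13  ]
flask/bottle 83 [432.2 253.5] med [0.3939 0.0229 0.1209] min [0.369 0.004 0.115] max [0.402 0.032 0.14 ] ray@ [0.387  0.0184 0.13  ]
tray 4722 [317.8 399.6] med [0.5548 0.2607 0.006 ] min [ 0.487  0.156 -0.002] max [0.603 0.347 0.036] ray@ [0.5421 0.2607 0.03  ]
```

>>> {"fn": "arm_command", "kwargs": {"rows": [{"xyz": [-0.016, -0.024, 0.0], "delta_rot": [0, 0, 0], "gripper": 0}, {"xyz": [-0.016, -0.024, 0.0], "delta_rot": [0, 0, 0], "gripper": 0}, {"xyz": [-0.016, -0.024, 0.0], "delta_rot": [0, 0, 0], "gripper": 0}, {"xyz": [-0.016, -0.024, 0.0], "delta_rot": [0, 0, 0], "gripper": 0}, {"xyz": [-0.016, -0.024, 0.0], "delta_rot": [0, 0, 0], "gripper": 0}, {"xyz": [-0.016, -0.024, 0.0], "delta_rot": [0, 0, 0], "gripper": 0}, {"xyz": [-0.016, -0.024, 0.01], "delta_rot": [0, 0, 0], "gripper": 0}, {"xyz": [-0.016, -0.024, 0.02], "delta_rot": [0, 0, 0], "gripper": 0}, {"xyz": [0, 0, 0.02], "delta_rot": [0, 0, 0], "gripper": 0}, {"xyz": [0, 0, 0], "delta_rot": [0, 0, 0], "gripper": 0}, {"xyz": [0, 0, 0], "delta_rot": [0, 0, 0], "gripper": 0}, {"xyz": [0, 0, 0], "delta_rot": [0, 0, 0], "gripper": 0}]}}

```text
time: 1.35
tool_pos: [0.5481, 0.1918, 0.1825]
tcp_rot: [-3.141, 0.001, -0.003]
wrist_force: [1.2, -0.1, 0.5]
width: 0.001
```

Run:
```python
from m import *
s=bot.read_state();print(s['time'],s['tool_pos'],s['tcp_rot'],s['width'])
for n in ['scene','side','wrist']:
    c=snap(n,n+'1'); print(n,proj(c,s['tool_pos']))
    P=cloud(c);hsv=cv2.cvtColor(c['pixels'],cv2.COLOR_RGB2HSV);H,S,V=cv2.split(hsv)
    m=((H<6)|(H>174))&(S>180)&(V>60)&(abs(P[...,2]-.068)<.005)&(P[...,1]>.1)
    v,u=np.nonzero(m)
    if len(u): print(len(u),u.mean(),v.mean(),P[m].mean(0),onz(c,((u.min()+u.max())/2,(v.min()+v.max())/2),.068))
```

```text
1.35 [0.54807121 0.19177989 0.18248156] [-3.14118140e+00  1.13936582e-03 -2.75077076e-03] 0.0014972956102497791
scene [441.57701924 169.56673613]
120 427.98333333333335 216.775 [0.54780877 0.19256906 0.06799515] [0.54823634 0.19156907 0.068     ]
side [324.69423631 307.37914689]
190 325.80526315789473 347.90526315789475 [0.54313646 0.19548303 0.06810415] [0.5426826  0.19645292 0.068     ]
wrist [320.91155109 302.12648957]
890 314.7943820224719 232.7932584269663 [0.54416209 0.1934328  0.0683273 ] [0.54393928 0.19361123 0.068     ]
```

View pics/wrist1.png

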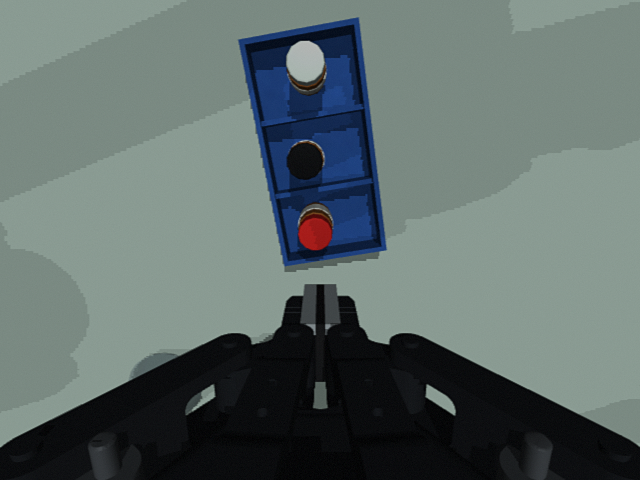

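View pics/side1.png

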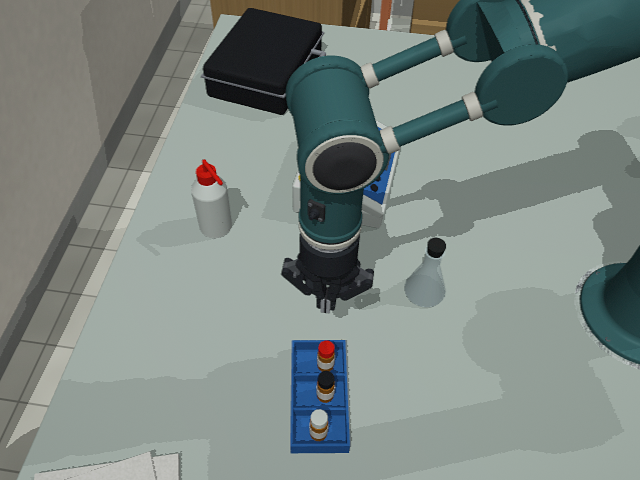

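The wrist view shows the red cap at (315,232), unobstructed and nearest the gripper, with the closed fingertips around (320,295). The three views agree on the cap at about (0.545, 0.1937). I'll descend to z ≈ 0.088.

>>> {"fn": "arm_command", "kwargs": {"rows": [{"xyz": [-0.003, -0.002, 0.01], "delta_rot": [0, 0, 0], "gripper": 0}, {"xyz": [0, 0, 0.015], "delta_rot": [0, 0, 0], "gripper": 0}, {"xyz": [0, 0, 0.015], "delta_rot": [0, 0, 0], "gripper": 0}, {"xyz": [0, 0, 0.015], "delta_rot": [0, 0, 0], "gripper": 0}, {"xyz": [0, 0, 0.015], "delta_rot": [0, 0, 0], "gripper": 0}, {"xyz": [0, 0, 0.012], "delta_rot": [0, 0, 0], "gripper": 0}, {"xyz": [0, 0, 0.008], "delta_rot": [0, 0, 0], "gripper": 0}, {"xyz": [0, 0, 0.003], "delta_rot": [0, 0, 0], "gripper": 0}, {"xyz": [0, 0, 0], "delta_rot": [0, 0, 0], "gripper": 0}, {"xyz": [0, 0, 0], "delta_rot": [0, 0, 0], "gripper": 0}]}}

```text
time: 2.5
tool_pos: [0.5446, 0.1942, 0.0889]
tcp_rot: [-3.141, 0.0, -0.002]
wrist_force: [0.6, 0.2, -0.3]
width: -0.004
```

Run:
```python
from m import *
s=bot.read_state();print(s['time'],s['tool_pos'],s['tcp_rot'],s['wrist_force'])
for n in ['side','scene']:
    c=snap(n,n+'2'); print(n,proj(c,s['tool_pos']))
    p=c['pixels'][:,:,::-1]; u,v=proj(c,s['tool_pos']).astype(int)
    cv2.imwrite(f'pics/{n}2c.png',cv2.resize(p[v-60:v+60,u-70:u+70],None,fx=4,fy=4,interpolation=0))
```

```text
2.5 [0.54460878 0.19416038 0.08891256] [-3.14122988e+00  1.14768701e-04 -1.80581543e-03] [ 0.62913412  0.24696512 -0.31688158]
side [325.31464254 340.64977239]
scene [430.68397721 207.45442765]
```

View pics/side2c.png

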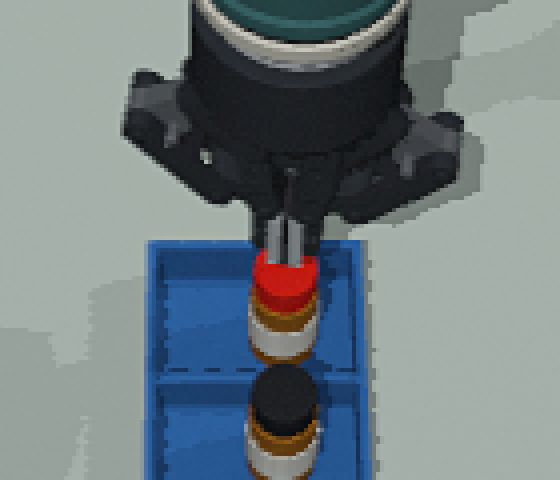

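View pics/scene2c.png

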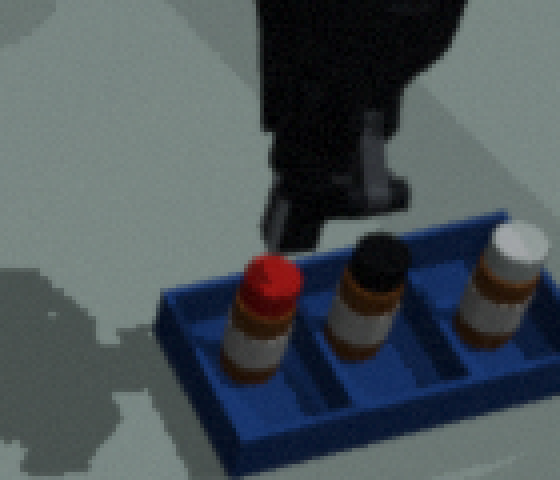

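>>> {"fn": "arm_command", "kwargs": {"rows": [{"xyz": [0, 0, 0.001], "gripper": 0, "delta_rot": [0, 0, 0]}, {"xyz": [0, 0, 0], "gripper": 0, "delta_rot": [0, 0, 0]}, {"xyz": [0, 0, 0], "gripper": 0, "delta_rot": [0, 0, 0]}, {"xyz": [0, 0, 0], "gripper": 0, "delta_rot": [0, 0, 0]}, {"xyz": [0, 0, 0], "gripper": 0, "delta_rot": [0, 0, 0]}, {"xyz": [0, 0, 0], "gripper": 0, "delta_rot": [0, 0, 0]}, {"xyz": [0, 0, 0], "gripper": 0, "delta_rot": [0, 0, 0]}, {"xyz": [0, 0, 0], "gripper": 0, "delta_rot": [0, 0, 0]}, {"xyz": [0, 0, 0], "gripper": 0, "delta_rot": [0, 0, 0]}, {"xyz": [0, 0, 0], "gripper": 0, "delta_rot": [0, 0, 0]}, {"xyz": [0, 0, 0], "gripper": 0, "delta_rot": [0, 0, 0]}, {"xyz": [0, 0, 0], "gripper": 0, "delta_rot": [0, 0, 0]}]}}

```text
time: 3.8
tool_pos: [0.544, 0.194, 0.0873]
tcp_rot: [3.142, 0.0, 0.0]
wrist_force: [-0.6, 0.8, -0.3]
width: -0.003
```

>>> {"fn": "arm_command", "kwargs": {"rows": [{"xyz": [0, 0, 0], "gripper": 0, "delta_rot": [0, 0, 0]}, {"xyz": [0, 0, 0], "gripper": 0, "delta_rot": [0, 0, 0]}, {"xyz": [0, 0, 0], "gripper": 0, "delta_rot": [0, 0, 0]}, {"xyz": [0, 0, 0], "gripper": 0, "delta_rot": [0, 0, 0]}, {"xyz": [0, 0, 0], "gripper": 0, "delta_rot": [0, 0, 0]}, {"xyz": [0, 0, 0], "gripper": 0, "delta_rot": [0, 0, 0]}, {"xyz": [0, 0, 0], "gripper": 0, "delta_rot": [0, 0, 0]}, {"xyz": [0, 0, 0], "gripper": 0, "delta_rot": [0, 0, 0]}, {"xyz": [0, 0, 0], "gripper": 0, "delta_rot": [0, 0, 0]}, {"xyz": [0, 0, 0], "gripper": 0, "delta_rot": [0, 0, 0]}, {"xyz": [0, 0, 0], "gripper": 0, "delta_rot": [0, 0, 0]}, {"xyz": [0, 0, 0], "gripper": 0, "delta_rot": [0, 0, 0]}]}}

```text
time: 5.0
tool_pos: [0.544, 0.194, 0.0873]
tcp_rot: [-3.142, 0.0, 0.0]
wrist_force: [-0.1, -0.4, 0.2]
width: -0.002
```

>>> {"fn": "arm_command", "kwargs": {"rows": [{"xyz": [0, 0, 0], "gripper": 0, "delta_rot": [0, 0, 0]}, {"xyz": [0, 0, 0], "gripper": 0, "delta_rot": [0, 0, 0]}, {"xyz": [0, 0, 0], "gripper": 0, "delta_rot": [0, 0, 0]}, {"xyz": [0, 0, 0], "gripper": 0, "delta_rot": [0, 0, 0]}, {"xyz": [0, 0, 0], "gripper": 0, "delta_rot": [0, 0, 0]}, {"xyz": [0, 0, 0], "gripper": 0, "delta_rot": [0, 0, 0]}, {"xyz": [0, 0, 0], "gripper": 0, "delta_rot": [0, 0, 0]}, {"xyz": [0, 0, 0], "gripper": 0, "delta_rot": [0, 0, 0]}, {"xyz": [0, 0, 0], "gripper": 0, "delta_rot": [0, 0, 0]}, {"xyz": [0, 0, 0], "gripper": 0, "delta_rot": [0, 0, 0]}, {"xyz": [0, 0, 0], "gripper": 0, "delta_rot": [0, 0, 0]}, {"xyz": [0, 0, 0], "gripper": 0, "delta_rot": [0, 0, 0]}]}}

```text
time: 6.2
tool_pos: [0.544, 0.194, 0.0873]
tcp_rot: [3.142, -0.0, -0.0]
wrist_force: [0.1, -0.3, -0.3]
width: 0.002
```

The side crop shows the closed tips just above the middle of the red cap, and the scene crop agrees. The hold lasted more than 3 s. Now I'll rise and cross to the meter.

>>> {"fn": "arm_command", "kwargs": {"rows": [{"xyz": [0, 0, -0.02], "gripper": 0, "delta_rot": [0, 0, 0]}, {"xyz": [0, 0, -0.04], "gripper": 0, "delta_rot": [0, 0, 0]}, {"xyz": [0, 0, -0.04], "gripper": 0, "delta_rot": [0, 0, 0]}, {"xyz": [0.004, 0.03, -0.03], "gripper": 0, "delta_rot": [0, 0, 0]}, {"xyz": [0.005, 0.04, 0], "gripper": 0, "delta_rot": [0, 0, 0]}, {"xyz": [0.005, 0.04, 0], "gripper": 0, "delta_rot": [0, 0, 0]}, {"xyz": [0.005, 0.04, 0], "gripper": 0, "delta_rot": [0, 0, 0]}, {"xyz": [0.005, 0.04, 0], "gripper": 0, "delta_rot": [0, 0, 0]}, {"xyz": [0.005, 0.04, 0], "gripper": 0, "delta_rot": [0, 0, 0]}, {"xyz": [0.005, 0.04, 0], "gripper": 0, "delta_rot": [0, 0, 0]}, {"xyz": [0.005, 0.04, 0], "gripper": 0, "delta_rot": [0, 0, 0]}, {"xyz": [0.005, 0.04, 0], "gripper": 0, "delta_rot": [0, 0, 0]}]}}

```text
time: 7.4
tool_pos: [0.5879, -0.1577, 0.2174]
tcp_rot: [-3.142, 0.0, -0.0]
wrist_force: [0.7, 0.8, 0.6]
width: 0.0
```

>>> {"fn": "arm_command", "kwargs": {"rows": [{"xyz": [0.004, 0.03, 0], "gripper": 0, "delta_rot": [0, 0, 0.04]}, {"xyz": [0.002, 0.02, 0], "gripper": 0, "delta_rot": [0, 0, 0.047]}, {"xyz": [0, 0, 0], "gripper": 0, "delta_rot": [0, 0, 0]}, {"xyz": [0, 0, 0], "gripper": 0, "delta_rot": [0, 0, 0]}, {"xyz": [0, 0, 0], "gripper": 0, "delta_rot": [0, 0, 0]}]}}

```text
time: 7.9
tool_pos: [0.593, -0.2048, 0.2171]
tcp_rot: [-3.138, 0.135, 0.001]
wrist_force: [0.5, -0.2, 0.6]
width: 0.004
```

Run:
```python
from m import *
s=bot.read_state();print(s['time'],s['tool_pos'],s['tcp_rot'])
for n in ['wrist','side','scene']:
    c=snap(n,n+'3'); print(n)
    P=cloud(c);z=P[...,2];hsv=cv2.cvtColor(c['pixels'],cv2.COLOR_RGB2HSV);H,S,V=cv2.split(hsv)
    near=(P[...,1]<-.1)&(P[...,1]>-.35)&(P[...,0]>.52)&(P[...,0]<.7)
    for nm,m,zz in [('green',(H>50)&(H<75)&(S>140)&(abs(z-.083)<.006),.083),('yel',(H>16)&(H<30)&(S>140)&(abs(z-.083)<.006),.083),('ridge',(V<60)&(abs(z-.108)<.006),.109)]:
        m=m&near
        if m.sum()<20: print(nm,'few');continue
        v,u=np.nonzero(m)
        (cx,cy),r=cv2.minEnclosingCircle(np.float32(P[m][:,:2]))
        print(nm,len(u),u.mean().round(),v.mean().round(),P[m].mean(0).round(4),'circ',round(cx,4),round(cy,4),round(r,4), onz(c,((u.min()+u.max())/2,(v.min()+v.max())/2),zz).round(4), 'y',np.percentile(P[m][:,1],[2,98]).round(4),'rect',cv2.minAreaRect(np.float32(P[m][:,:2])))
```

```text
7.9 [ 0.59304699 -0.20480419  0.21714146] [-3.13797272e+00  1.34837410e-01  6.90799067e-04]
wrist
green 789 274.0 162.0 [ 0.5626 -0.1501  0.0835] circ 0.5856 -0.1942 0.0636 [ 0.5811 -0.1911  0.083 ] y [-0.1624 -0.1375] rect ((0.571533739566803, -0.19953502714633942), (0.04497319087386131, 0.1262190341949463), 20.6730899810791)
yel 833 370.0 162.0 [ 0.6349 -0.1564  0.0835] circ 0.635 -0.1569 0.0142 [ 0.6351 -0.1564  0.083 ] y [-0.169 -0.144] rect ((0.6350260376930237, -0.156556636095047), (0.026850316673517227, 0.026611102744936943), 86.03273010253906)
ridge 210 317.0 293.0 [ 0.5866 -0.2488  0.1072] circ 0.5879 -0.2497 0.0248 [ 0.588  -0.2493  0.109 ] y [-0.2526 -0.2461] rect ((0.5878704786300659, -0.25000762939453125), (0.005580997094511986, 0.0494600385427475), 86.35216522216797)
side
green 87 342.0 184.0 [ 0.5606 -0.1477  0.0831] circ 0.5615 -0.1488 0.015 [ 0.5606 -0.1489  0.083 ] y [-0.162  -0.1346] rect ((0.5610227584838867, -0.148091122508049), (0.026731343939900398, 0.026845915243029594), 66.60649108886719)
yel 98 305.0 177.0 [ 0.6334 -0.154   0.0834] circ 0.633 -0.1544 0.0143 
[... 398 characters left out ...]

green 111 230.0 239.0 [ 0.5655 -0.1508  0.0837] circ 0.5867 -0.2052 0.0731 [ 0.5826 -0.2076  0.083 ] y [-0.1607 -0.1366] rect ((0.5814167857170105, -0.20671647787094116), (0.02680804766714573, 0.14553233981132507), 17.09076499938965)
yel 156 228.0 275.0 [ 0.6366 -0.1552  0.0835] circ 0.6362 -0.156 0.0145 [ 0.6356 -0.1556  0.083 ] y [-0.1671 -0.1427] rect ((0.6364186406135559, -0.15516123175621033), (0.026917120441794395, 0.02584829553961754), 13.61750316619873)
ridge 239 161.0 249.0 [ 0.5923 -0.2523  0.1087] circ 0.5907 -0.2509 0.0242 [ 0.5931 -0.2524  0.109 ] y [-0.2594 -0.246 ] rect ((0.5905631184577942, -0.25309115648269653), (0.01238759234547615, 0.04807513952255249), 85.79779052734375)
```

View pics/wrist3.png

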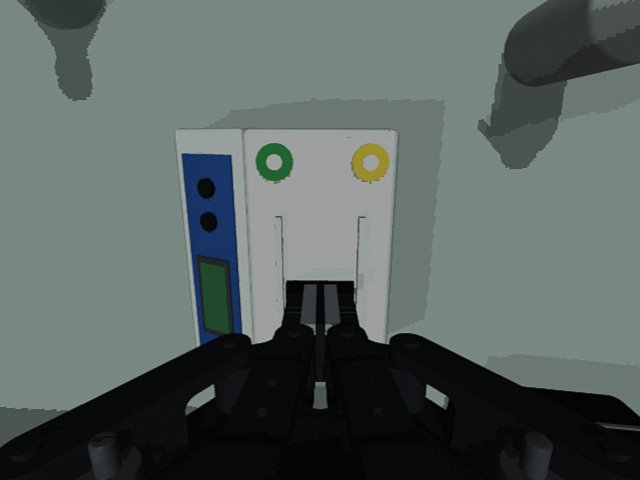

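View pics/scene3.png

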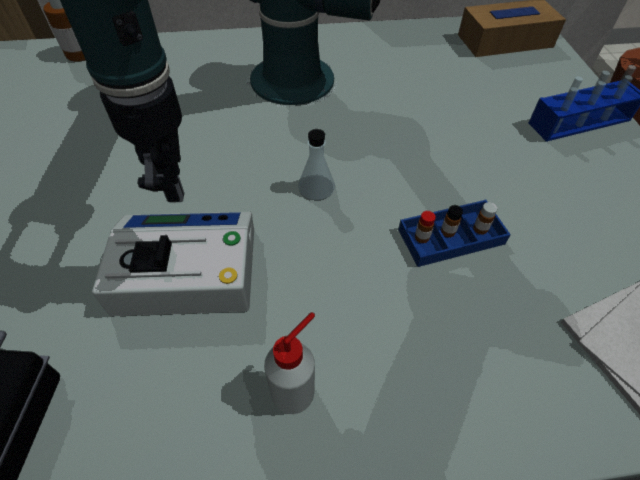

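The wrist view shows green at (274,162), yellow at (370,162), and the dark ridge hidden behind the fingertips at (317,293). The fingers are over clear deck, about 30 mm behind the ridge face. Descending there.

>>> {"fn": "arm_command", "kwargs": {"rows": [{"xyz": [0, 0, 0.015], "gripper": 0, "delta_rot": [0, 0, 0]}, {"xyz": [0, 0, 0.02], "gripper": 0, "delta_rot": [0, 0, 0]}, {"xyz": [0, 0, 0.02], "gripper": 0, "delta_rot": [0, 0, 0]}, {"xyz": [0, 0, 0.02], "gripper": 0, "delta_rot": [0, 0, 0]}, {"xyz": [0, 0, 0.02], "gripper": 0, "delta_rot": [0, 0, 0]}, {"xyz": [0, 0, 0.015], "gripper": 0, "delta_rot": [0, 0, 0]}, {"xyz": [0, 0, 0.01], "gripper": 0, "delta_rot": [0, 0, 0]}, {"xyz": [0, 0, 0], "gripper": 0, "delta_rot": [0, 0, 0]}, {"xyz": [0, 0, 0], "gripper": 0, "delta_rot": [0, 0, 0]}]}}

```text
time: 8.95
tool_pos: [0.5935, -0.2061, 0.0975]
tcp_rot: [3.138, -0.136, 0.001]
wrist_force: [0.5, 0.3, -0.5]
width: -0.001
```

>>> {"fn": "arm_command", "kwargs": {"rows": [{"xyz": [0, 0.005, 0], "gripper": 0, "delta_rot": [0, 0, 0]}, {"xyz": [0, 0.005, 0], "gripper": 0, "delta_rot": [0, 0, 0]}, {"xyz": [0, 0.005, 0], "gripper": 0, "delta_rot": [0, 0, 0]}, {"xyz": [0, 0.005, 0], "gripper": 0, "delta_rot": [0, 0, 0]}, {"xyz": [0, 0.005, 0], "gripper": 0, "delta_rot": [0, 0, 0]}, {"xyz": [0, 0.005, 0], "gripper": 0, "delta_rot": [0, 0, 0]}, {"xyz": [0, 0.005, 0], "gripper": 0, "delta_rot": [0, 0, 0]}, {"xyz": [0, 0.005, 0], "gripper": 0, "delta_rot": [0, 0, 0]}, {"xyz": [0, 0.005, 0], "gripper": 0, "delta_rot": [0, 0, 0]}]}}

```text
time: 9.85
tool_pos: [0.5892, -0.251, 0.0973]
tcp_rot: [-3.138, 0.137, 0.0]
wrist_force: [-0.3, 2.5, 1.4]
width: 0.004
```

Run:
```python
from m import *
s=bot.read_state();print(s['time'],s['tool_pos'],s['wrist_force'])
c=snap('scene','scene4'); p=c['pixels'][:,:,::-1]
cv2.imwrite('pics/scene4c.png',cv2.resize(p[150:330,60:290],None,fx=3,fy=3,interpolation=0))
```

```text
9.85 [ 0.58920504 -0.25095765  0.09731723] [-0.33781041  2.48853155  1.37267806]
```

View pics/scene4c.png

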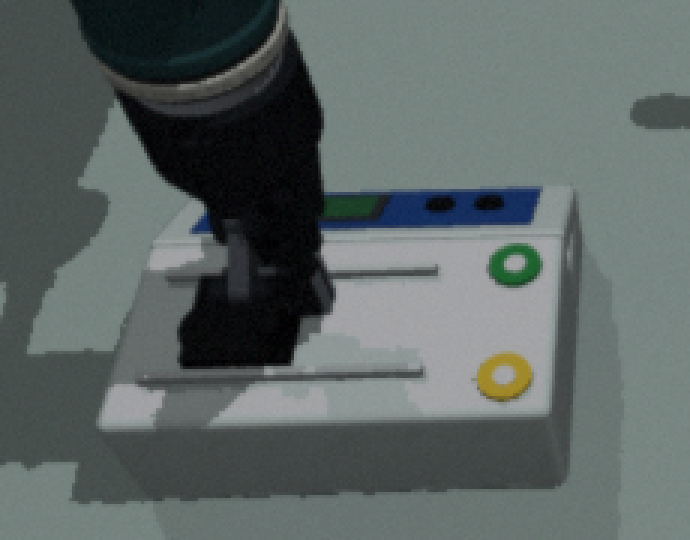

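The crop shows the fingers against the ridge with the cover moving, at 2.5 N. I'll keep pushing.

>>> {"fn": "arm_command", "kwargs": {"rows": [{"xyz": [0, 0.004, 0], "gripper": 0, "delta_rot": [0, 0, 0]}, {"xyz": [0, 0.004, 0], "gripper": 0, "delta_rot": [0, 0, 0]}, {"xyz": [0, 0.004, 0], "gripper": 0, "delta_rot": [0, 0, 0]}]}}

```text
time: 10.2
tool_pos: [0.5881, -0.263, 0.0972]
tcp_rot: [-3.138, 0.136, 0.0]
wrist_force: [0.2, 2.1, 1.2]
width: -0.003
```

>>> {"fn": "arm_command", "kwargs": {"rows": [{"xyz": [0, 0.003, 0], "gripper": 0, "delta_rot": [0, 0, 0]}, {"xyz": [0, 0.003, 0], "gripper": 0, "delta_rot": [0, 0, 0]}]}}

```text
time: 10.4
tool_pos: [0.5876, -0.2684, 0.0973]
tcp_rot: [-3.137, 0.137, 0.0]
wrist_force: [0.2, 11.6, 3.6]
width: 0.001
```

>>> {"fn": "arm_command", "kwargs": {"rows": [{"xyz": [0, 0.003, 0], "gripper": 0, "delta_rot": [0, 0, 0]}, {"xyz": [0, 0.002, 0], "gripper": 0, "delta_rot": [0, 0, 0]}]}}

```text
time: 10.6
tool_pos: [0.5876, -0.2686, 0.0974]
tcp_rot: [-3.129, 0.139, 0.001]
wrist_force: [1.4, 22.2, 8.6]
width: 0.003
```

Force climbed to 22 N with no further travel, after roughly 34 mm of cover motion, so it is on the hard stop. I'll back off, rise, and check.

>>> {"fn": "arm_command", "kwargs": {"rows": [{"xyz": [0, -0.005, 0], "gripper": 0, "delta_rot": [0, 0, 0]}, {"xyz": [0, -0.01, 0], "gripper": 0, "delta_rot": [0, 0, 0]}, {"xyz": [0, -0.012, 0], "gripper": 0, "delta_rot": [0, 0, 0]}, {"xyz": [0, 0, -0.02], "gripper": 0, "delta_rot": [0, 0, 0]}, {"xyz": [0, 0, -0.03], "gripper": 0, "delta_rot": [0, 0, 0]}, {"xyz": [0, -0.02, -0.03], "gripper": 0, "delta_rot": [0, 0, 0]}, {"xyz": [-0.01, -0.03, 0], "gripper": 0, "delta_rot": [0, 0, 0]}, {"xyz": [-0.02, -0.03, 0], "gripper": 0, "delta_rot": [0, 0, 0]}, {"xyz": [-0.008, -0.01, 0], "gripper": 0, "delta_rot": [0, 0, 0]}, {"xyz": [0, 0, 0], "gripper": 0, "delta_rot": [0, 0, 0]}, {"xyz": [0, 0, 0], "gripper": 0, "delta_rot": [0, 0, 0]}]}}

```text
time: 11.7
tool_pos: [0.56, -0.1544, 0.1774]
tcp_rot: [3.138, -0.136, 0.001]
wrist_force: [0.1, 0.0, 0.5]
width: -0.003
```

Run:
```python
from m import *
s=bot.read_state();print(s['time'],s['tool_pos'],s['tcp_rot'],s['wrist_force'])
for n in ['scene','side']:
    c=snap(n,n+'5'); P=cloud(c);z=P[...,2];hsv=cv2.cvtColor(c['pixels'],cv2.COLOR_RGB2HSV);H,S,V=cv2.split(hsv)
    near=(P[...,1]<-.2)&(P[...,1]>-.38)&(P[...,0]>.52)&(P[...,0]<.7)
    m=near&(V<60)&(abs(z-.108)<.006); print(n,m.sum(),cv2.minAreaRect(np.float32(P[m][:,:2])),P[m].mean(0))
    p=c['pixels'][:,:,::-1]; a=(150,60) if n=='scene' else (80,240)
    cv2.imwrite(f'pics/{n}5c.png',cv2.resize(p[a[0]:a[0]+180,a[1]:a[1]+230],None,fx=3,fy=3,interpolation=0))
T=np.array([.5625,-.1498,.103])
R=cv2.Rodrigues(s['tcp_rot'])[0]; print('tool delta',R.T@(T-s['tool_pos']))
```

```text
11.7 [ 0.55999518 -0.15444627  0.17738469] [ 3.13761389e+00 -1.35744676e-01  1.39588404e-03] [0.13463729 0.02241679 0.52876961]
scene 253 ((0.5865102410316467, -0.28395506739616394), (0.012422674335539341, 0.050805628299713135), 84.9103775024414) [ 0.58844243 -0.28327581  0.10857767]
side 7 ((0.5873830318450928, -0.28110936284065247), (0.04015820845961571, 0.006890494376420975), 9.178220748901367) [ 0.5947036  -0.2792416   0.10426949]
tool delta [ 0.00202476 -0.00491993  0.07438171]
```

View pics/scene5c.png

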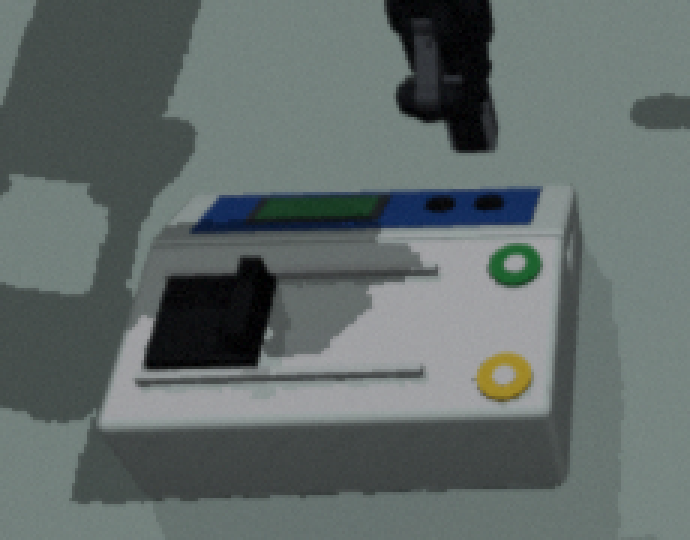

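View pics/side5c.png

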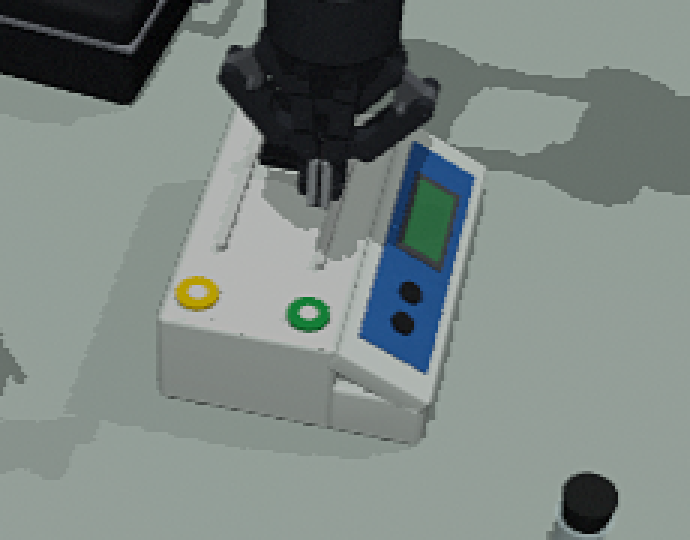

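The scene crop shows the cover fully over the well, with no well visible and the ridge about 32–34 mm further toward -y. The tips are above the green disc at (515,265) in the crop. Now I'll descend to 20 mm above the disc and hold.

>>> {"fn": "arm_command", "kwargs": {"rows": [{"xyz": [0.002, -0.005, 0], "gripper": 0, "delta_rot": [0, 0, 0]}, {"xyz": [0, 0, 0.015], "gripper": 0, "delta_rot": [0, 0, 0]}, {"xyz": [0, 0, 0.015], "gripper": 0, "delta_rot": [0, 0, 0]}, {"xyz": [0, 0, 0.015], "gripper": 0, "delta_rot": [0, 0, 0]}, {"xyz": [0, 0, 0.013], "gripper": 0, "delta_rot": [0, 0, 0]}, {"xyz": [0, 0, 0.01], "gripper": 0, "delta_rot": [0, 0, 0]}, {"xyz": [0, 0, 0.006], "gripper": 0, "delta_rot": [0, 0, 0]}, {"xyz": [0, 0, 0], "gripper": 0, "delta_rot": [0, 0, 0]}, {"xyz": [0, 0, 0], "gripper": 0, "delta_rot": [0, 0, 0]}, {"xyz": [0, 0, 0], "gripper": 0, "delta_rot": [0, 0, 0]}]}}

```text
time: 12.8
tool_pos: [0.5627, -0.1493, 0.1042]
tcp_rot: [3.138, -0.137, 0.003]
wrist_force: [0.4, -0.4, 0.4]
width: -0.0
```

Run:
```python
from m import *
s=bot.read_state();print(s['time'],s['tool_pos'],s['wrist_force'])
c=snap('side','side6');p=c['pixels'][:,:,::-1]
cv2.imwrite('pics/side6c.png',cv2.resize(p[80:260,240:470],None,fx=3,fy=3,interpolation=0))
```

```text
12.8 [ 0.56274655 -0.14934712  0.10419141] [ 0.35396599 -0.35686209  0.41999374]
```

View pics/side6c.png

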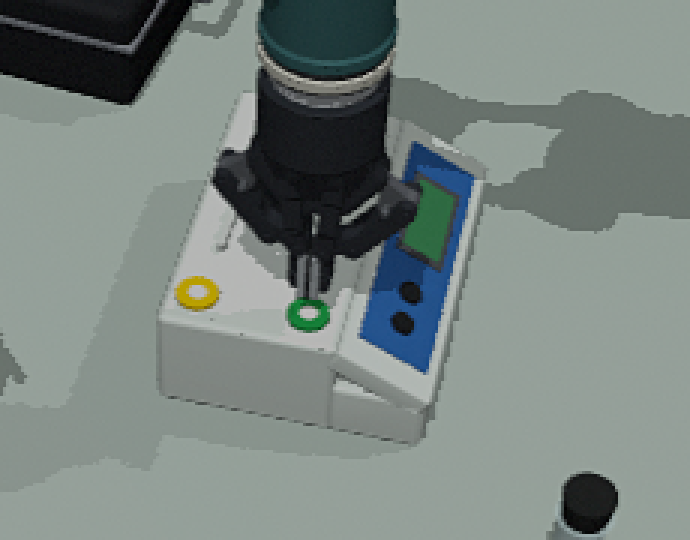

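The tips are centred just above the green disc at (308,315) in the crop. Holding.

>>> {"fn": "arm_command", "kwargs": {"rows": [{"xyz": [0, 0, 0.001], "gripper": 0, "delta_rot": [0, 0, 0]}, {"xyz": [0, 0, 0], "gripper": 0, "delta_rot": [0, 0, 0]}, {"xyz": [0, 0, 0], "gripper": 0, "delta_rot": [0, 0, 0]}, {"xyz": [0, 0, 0], "gripper": 0, "delta_rot": [0, 0, 0]}, {"xyz": [0, 0, 0], "gripper": 0, "delta_rot": [0, 0, 0]}, {"xyz": [0, 0, 0], "gripper": 0, "delta_rot": [0, 0, 0]}, {"xyz": [0, 0, 0], "gripper": 0, "delta_rot": [0, 0, 0]}, {"xyz": [0, 0, 0], "gripper": 0, "delta_rot": [0, 0, 0]}, {"xyz": [0, 0, 0], "gripper": 0, "delta_rot": [0, 0, 0]}, {"xyz": [0, 0, 0], "gripper": 0, "delta_rot": [0, 0, 0]}, {"xyz": [0, 0, 0], "gripper": 0, "delta_rot": [0, 0, 0]}, {"xyz": [0, 0, 0], "gripper": 0, "delta_rot": [0, 0, 0]}]}}

```text
time: 14.05
tool_pos: [0.562, -0.1491, 0.1023]
tcp_rot: [-3.139, 0.137, 0.0]
wrist_force: [0.3, -0.4, 0.0]
width: 0.001
```

>>> {"fn": "arm_command", "kwargs": {"rows": [{"xyz": [0, 0, 0], "gripper": 0, "delta_rot": [0, 0, 0]}, {"xyz": [0, 0, 0], "gripper": 0, "delta_rot": [0, 0, 0]}, {"xyz": [0, 0, 0], "gripper": 0, "delta_rot": [0, 0, 0]}, {"xyz": [0, 0, 0], "gripper": 0, "delta_rot": [0, 0, 0]}, {"xyz": [0, 0, 0], "gripper": 0, "delta_rot": [0, 0, 0]}, {"xyz": [0, 0, 0], "gripper": 0, "delta_rot": [0, 0, 0]}, {"xyz": [0, 0, 0], "gripper": 0, "delta_rot": [0, 0, 0]}, {"xyz": [0, 0, 0], "gripper": 0, "delta_rot": [0, 0, 0]}, {"xyz": [0, 0, 0], "gripper": 0, "delta_rot": [0, 0, 0]}, {"xyz": [0, 0, 0], "gripper": 0, "delta_rot": [0, 0, 0]}, {"xyz": [0, 0, 0], "gripper": 0, "delta_rot": [0, 0, 0]}, {"xyz": [0, 0, 0], "gripper": 0, "delta_rot": [0, 0, 0]}]}}

```text
time: 15.25
tool_pos: [0.562, -0.1492, 0.1023]
tcp_rot: [-3.139, 0.137, 0.0]
wrist_force: [-0.2, 0.8, 0.8]
width: 0.003
```

>>> {"fn": "arm_command", "kwargs": {"rows": [{"xyz": [0, 0, 0], "gripper": 0, "delta_rot": [0, 0, 0]}, {"xyz": [0, 0, 0], "gripper": 0, "delta_rot": [0, 0, 0]}, {"xyz": [0, 0, 0], "gripper": 0, "delta_rot": [0, 0, 0]}, {"xyz": [0, 0, 0], "gripper": 0, "delta_rot": [0, 0, 0]}, {"xyz": [0, 0, 0], "gripper": 0, "delta_rot": [0, 0, 0]}, {"xyz": [0, 0, 0], "gripper": 0, "delta_rot": [0, 0, 0]}, {"xyz": [0, 0, 0], "gripper": 0, "delta_rot": [0, 0, 0]}, {"xyz": [0, 0, 0], "gripper": 0, "delta_rot": [0, 0, 0]}, {"xyz": [0, 0, 0], "gripper": 0, "delta_rot": [0, 0, 0]}, {"xyz": [0, 0, 0], "gripper": 0, "delta_rot": [0, 0, 0]}, {"xyz": [0, 0, 0], "gripper": 0, "delta_rot": [0, 0, 0]}, {"xyz": [0, 0, 0], "gripper": 0, "delta_rot": [0, 0, 0]}]}}

```text
time: 16.45
tool_pos: [0.562, -0.1491, 0.1023]
tcp_rot: [-3.139, 0.137, 0.0]
wrist_force: [-0.5, 0.4, -1.0]
width: -0.001
```

>>> {"fn": "arm_command", "kwargs": {"rows": [{"xyz": [0, 0, -0.02], "gripper": 0, "delta_rot": [0, 0, 0]}, {"xyz": [0, 0, -0.04], "gripper": 0, "delta_rot": [0, 0, 0]}, {"xyz": [0, 0, -0.04], "gripper": 0, "delta_rot": [0, 0, 0]}, {"xyz": [0, 0, -0.02], "gripper": 0, "delta_rot": [0, 0, 0]}, {"xyz": [0, 0, 0], "gripper": 0, "delta_rot": [0, 0, 0]}, {"xyz": [0, 0, 0], "gripper": 0, "delta_rot": [0, 0, 0]}, {"xyz": [0, 0, 0], "gripper": 0, "delta_rot": [0, 0, 0]}]}}

```text
time: 17.15
tool_pos: [0.5608, -0.1488, 0.2202]
tcp_rot: [-3.138, 0.137, 0.005]
wrist_force: [0.2, 0.2, -0.7]
width: -0.001
```

Run:
```python
from m import *
c=snap('scene','scene7')
```

```text
(no output)
```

View pics/scene7.png

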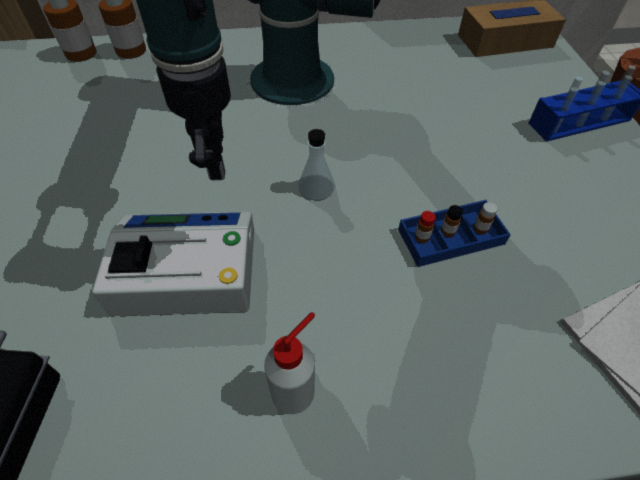

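The final scene view shows the cover shut at (130,255), the vials, flask (316,175) and bottle (290,370) where they were, and the arm clear of everything.

```bash
python3 -c "
from workcell import bot
print(bot.finish_job())"
```

```text
the job is handed in; nothing more can be done
None
```

All three steps are done in the order asked, and the job was handed in at about 17 s with the arm raised clear.

- **Red cap:** I held the closed fingertips about 19 mm above the middle of the red cap for at least 3.6 s.
- **Light cover:** I pushed it along the meter's -y until it hit the hard stop. It moved about 32–34 mm, and the push force rose from 2 N to 22 N with no further travel. A later picture showed no open well.
- **Green start disc:** I held the fingertips about 19 mm above its middle for at least 3.6 s.

**Last checks:** Wrist force stayed within about 1.5 N of zero in every reading apart from the cover push. The final picture shows the vials, flask and bottle standing as before.

**Disagreement:** The cameras differed by 2–5 mm on the cap and disc centres. I aimed at values between them, so each hold should be within about 2–3 mm of centre. The side camera saw too little of the shut ridge, because the gripper was in the way, to confirm its position. That rests on the scene camera and the force at the stop.

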